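# Roll a flow-cell cartridge window-up and load it under the reader head

### The job

Roll the aluminium cartridge on the bench top, without picking it up, until its orange window faces straight up, and let it lie still. Then lay it with the window still up in the reader's two V saddles, under the overhanging head, grey end towards the back, and slide it gently but fully home against the red stop, and let go. Leave everything else on the bench where it is.

Things in the scene. Friction and masses are not known exactly. Their poses are not given: they have to be found in the camera images.
- cartridge: Round aluminium cartridge lying down: barrel 36 mm diameter, 130 mm long; end fittings 27 mm diameter, 160 mm long overall; about 0.17 kg. Origin: its centre, on its axis. x runs along the axis from the blue end to the grey end (which lies towards the reader); z points out through the orange window strip (76 x 9 mm, black frame): window up = z vertical. Window may start facing any side or down.
- reader: White reader fixed to the bench. Origin on the bench top below the seated cartridge's centre; x runs to its back (roughly to the robot's right), z up. Grey base 120 mm wide, 12 mm thick, from x = -100 to +150 mm; two white V saddles 62 mm wide, 14 mm long, at x = -10 and +48 mm, tops 56 mm high; column behind x = +100 mm. Sides are open.
- reader_seat (a point): Where the centre of a fully home cartridge lies: 56 mm above the bench on the axis of the V saddles, its grey end against the red disc of the stop, whose face is 80 mm behind this point. Axes as the reader's.
- head_edge (a point): Middle of the lower front edge of the reader's overhanging head: 50 mm in front of the seat centre, 140 mm above the bench. The head is 110 mm wide and 55 mm tall and runs from here to the column; under it a black lens (40 mm across, 68 mm behind this point) reaches down to 127 mm above the bench.
- amber_bottle: Bystander: amber glass reagent bottle with dark cap, 66 mm across, 135 mm tall; origin at the middle of its underside.
- blue_bottle: Bystander: clear bottle with blue cap, 56 mm across, 105 mm tall; origin at the middle of its underside.
- vial_black: Bystander: small glass vial, black cap, 23 mm across, 51 mm tall; origin at the middle of its underside.
- vial_white: Bystander: small glass vial, white cap, 23 mm across, 51 mm tall; origin at the middle of its underside.
- tape: Bystander: roll of beige tape lying flat, 98 mm across, 25 mm high; origin at the middle of its underside.
- timer: Bystander: white lab timer lying flat, 62 x 68 x 19 mm; origin at the middle of its underside.
- dish: Bystander: round petri dish, 90 mm across, 14 mm high; origin at the middle of its underside.
- marker_red: Bystander: red and white marker pen lying on a dark blue slide box, 135 mm long, 16 mm thick; origin at the middle of its underside.
Mind the look-alikes: they are no part of the job. There is more than one size of the part that bears cartridge; the job needs the larger.

How it is judged (in metres and radians):
On the way:
1. the cartridge lies still on the bench with its window facing up (within 15 degrees) (angle between cartridge's own z axis and vertical below 0.26 rad and height (world z) of cartridge below 0.021 m and linear speed of cartridge below 0.02 m/s and angular speed of cartridge below 0.3 rad/s), for 0.3 s.
At the end, for the whole second after the job is handed in: The cartridge rests in both V saddles (axis within 4 mm sideways and in height, within about 3 degrees of the reader's axis), its grey end within 3 mm of the stop, its orange window within 17 degrees of straight up, at rest and released (angle between cartridge's own z axis and vertical below 0.3 rad and angle between the x axis of cartridge and the x axis of reader, either way round below 0.06 rad and x of cartridge in the frame of reader_seat between -0.003 and 0.004 m and y of cartridge in the frame of reader_seat between -0.004 and 0.004 m and z of cartridge in the frame of reader_seat between -0.004 and 0.004 m and linear speed of cartridge below 0.01 m/s); the robot touches nothing.
It fails at once if the cartridge is picked up (more than 14 mm off the bench) while its window is more than 29 degrees from straight up (height (world z) of cartridge above 0.032 m and angle between cartridge's own z axis and vertical above 0.5 rad).
It fails at once if a bystander is moved more than 30 mm (distance of any of amber_bottle, blue_bottle, vial_black, vial_white, tape, timer, dish, marker_red from where it was at the start of the episode above 0.03 m).
It fails at once if the cartridge is pushed into the reader's stop or saddles with more than 40 N (contact force between cartridge and reader above 40 N).
It also fails if it takes over 56 s, if anything falls off the work surface, if the arm or the gripper's body presses on something with over 40 N, if the wrist force passes 120 N, or if a joint passes its speed limit or range.

### The arm

A 7-joint arm with a two-finger parallel gripper is mounted at the origin on the work surface; the furniture and walls round the work are solid. World frame = base frame: x ahead of the robot, y to its left, z up, the work surface at z = 0. Lengths are in m, angles in degrees, forces in N, time in s.
With the tool pointing down it reaches from about 0.35 to 0.9 m from the base axis. Payload 19.9 kg.
Tool frame: the origin (TCP) lies between the finger pads; the fingertips stand 22 mm ahead of it and the grasp point (between the pads) lies 3 mm ahead of it; z points along the fingers, x is the direction in which the jaws open and shut, and the axes are right-handed (so a half turn about z gives the same grasp; the last joint's range is limited). The gripper opens to 85 mm and grips with 20 to 120 N. Pads are 22 mm wide; open, the fingers measure 114 mm over their backs; the gripper's body (76 mm by 85 mm) begins 54 mm behind the grasp point. The pads swing forward as they close: fully open they stand 13 mm farther back than shut.
Start: joints at [-70.56, 23.915, -0.59, 92.452, 0.269, 63.638, -3.037], TCP at [0.232, 0.58, 0.253] pointing down, gripper open.
Joint ranges: [-161.28, 161.28], [-22.2, 115.67], [-73.04, 71.86], [3.21, 147.25], [-68.34, 248.33], [10.77, 114.83], [-161.83, 161.83]. Speed limits (degrees/s): [108.29, 108.29, 136.94, 136.94, 172.46, 172.46, 172.46].

### API

Orientations are given as a 3x3 rotation matrix whose columns are the frame's x, y, z axes.
In Python, from workcell import get_obs, eyes, workorder gives the robot as it stands.
- The arm moves only by the shell command python3 -m crank 'ROWS' [FORCE]. ROWS is a JSON object of lists of equal length, an entry for each row: "xyz": the shift along the tool's x, y, z in mm, a list of three; "spin": the turn about the tool's z in rad; "grip": the gripper command: -1 is shut, 1 is fully open, values between are in proportion. In form: {"xyz": [[dx, dy, dz], ...], "spin": [spin, ...], "grip": [grip, ...]}. A call has 1 to 10 rows; each row is the pose to reach, as a shift and turn from the pose commanded when the call began, along the tool's axes at that moment; what a row does not reach only later rows make up. A row lasts 1/8 s, in which the tool goes at most 62.5 mm and 10.7 degrees, less where a joint would pass 70% of its speed; a pose out of reach is approached as far as the arm can. A call with a gripper value outside its range is refused whole. The fingers move at their own pace and stop on an object; FORCE is the grip in N (left out, the last holds). Time passes only in rows, so rows that repeat a pose let the fingers close. It gives the time, the measured TCP pose, the force and the opening at its end, in the units of the state.
- get_obs(): the state, without advancing time (a new reading comes with each control period).
- eyes.get_image(name): name is "scene" or "top"; returns a dict with "color" (480x640x3 uint8, red, green, blue), "mtx" (3x3 intrinsics, pixels), "D" ([k1, k2, p1, p2, k3] as OpenCV has them; the pictures are not rectified), "R" (3x3) and "t" (3): a world point X has camera coordinates R X + t. Camera axes: x right, y down, z forward; pixel columns grow to the right and rows downward; lengths in m; the calibration is good to about 2 mm. A picture is of the moment at which its call begins. There is no depth.
- workorder.sign_off(): hands the job in, once; it reports no verdict.
The state is a dict: "clock": time; "q": joint angles; "dq": joint speeds; "joint_efforts": joint torques, N m; "eef_pos": TCP position; "orientation": TCP orientation; "wrist_force": force on the tool from outside, world axes, zero at the start; "wrist_torque": the same for the moment, N m; "grip_width": finger opening in m.
Only numpy, scipy, OpenCV 4.12 (cv2) and the standard library are available. Lean on these libraries where they do the work, as an engineer would, in place of code of your own. Each camera call takes 0.05 s, during which the arm holds its last target.

## Working session

There is one attempt and no reset: what is moved stays moved. The work goes in short steps, Python scripts to look and compute and a shell command to move; the robot and the scene stay as the last step left them, time stands still between calls to the robot, and variables do not carry over. Pictures are saved under pics/ and viewed, and the job is handed in when it is done.

```bash
mkdir -p pics; ls
python3 - <<'E'
from workcell import get_obs, eyes
import cv2,numpy as np
o=get_obs()
for k,v in o.items(): print(k,np.round(v,4).tolist())
for n in("scene","top"):
    d=eyes.get_image(n); cv2.imwrite(f"pics/{n}0.png",d["color"][:,:,::-1]); print(n,d["mtx"],d["D"],d["R"],d["t"])
E
```

```text
pics
clock 0.0
q [-70.558, 23.9486, -0.5904, 92.4867, 0.269, 63.6401, -3.0356]
dq [0.0442, 0.0074, 0.0091, -0.0425, -0.0001, 0.0469, -0.0215]
joint_efforts [0.0009, -86.4424, 0.6799, -43.4901, 0.0193, 0.0073, -0.0]
eef_pos [0.2322, 0.5799, 0.2526]
orientation [[0.3717, 0.9284, -0.0004], [0.9284, -0.3717, -0.0012], [-0.0013, 0.0001, -1.0]]
wrist_force [0.3903, -0.1664, 0.0331]
wrist_torque [-0.0411, 0.0613, 0.0554]
grip_width 0.0854
scene [[497.38761443   0.         323.14809179]
 [  0.         497.38761443 241.51938624]
 [  0.           0.           1.        ]] [-0.06779049  0.          0.          0.          0.        ] [[-0.93626467  0.35115292 -0.01000493]
 [ 0.2013958   0.51320267 -0.83430375]
 [-0.28783364 -0.78314408 -0.55121425]] [ 0.47528768 -0.0240564   1.4276193 ]
top [[574.87004143   0.         317.95833513]
 [  0.         574.87004143 237.60505162]
 [  0.           0.           1.        ]] [-0.15336228  0.          0.          0.          0.        ] [[-0.01596907 -0.99966496 -0.02037039]
 [-0.99357961  0.01814738 -0.11167021]
 [ 0.11200247  0.01845633 -0.99353652]] [0.0535248  0.50981963 1.33148293]
```

View pics/scene0.png

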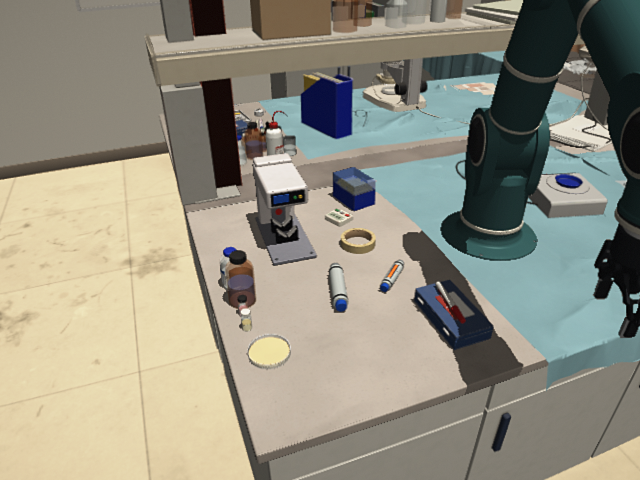

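View pics/top0.png

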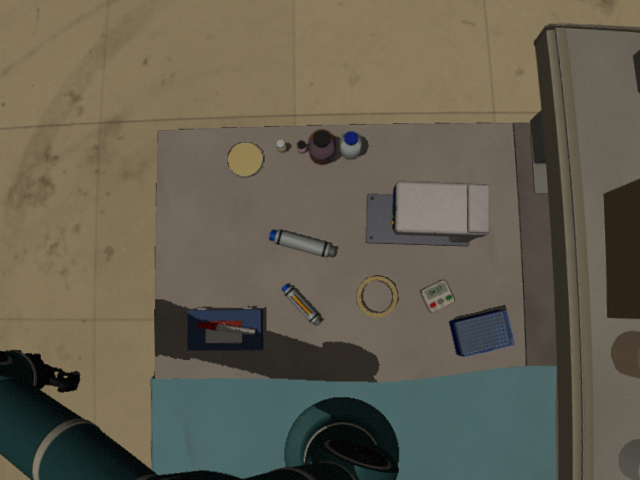

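The scene view shows the large cartridge at about (338,287), its blue end nearer the camera and no window visible. The smaller look-alike is at (392,275). The top view puts the large one at (303,243), and the reader at (425,212) with its back to the right. I'll zoom in and measure next.

```bash
cat > h.py <<'E'
from workcell import get_obs, eyes
import cv2,numpy as np
def ray(d,uv):
    p=cv2.undistortPoints(np.array(uv,float).reshape(-1,1,2),d["mtx"],d["D"]).reshape(-1,2)
    R=d["R"];t=d["t"];c=-R.T@t
    v=np.c_[p,np.ones(len(p))]@R
    return c,v
def plane(d,uv,z):
    c,v=ray(d,uv); s=(z-c[2])/v[:,2]; return c+v*s[:,None]
def proj(d,X):
    r,_=cv2.Rodrigues(d["R"]); return cv2.projectPoints(np.array(X,float).reshape(-1,1,3),r,d["t"],d["mtx"],d["D"])[0].reshape(-1,2)
def crop(d,n,x0,y0,x1,y1,s):
    im=d["color"][y0:y1,x0:x1,::-1]; cv2.imwrite(f"pics/{n}.png",cv2.resize(im,None,fx=s,fy=s,interpolation=cv2.INTER_CUBIC))
E
python3 - <<'E'
from h import *
d=eyes.get_image("top"); crop(d,"t1",255,175,500,335,3)
crop(d,"t2",260,220,345,265,9)
s=eyes.get_image("scene"); crop(s,"s1",240,150,440,320,4); crop(s,"s2",315,255,365,320,9)
E
```

```text
(no output)
```

View pics/t1.png

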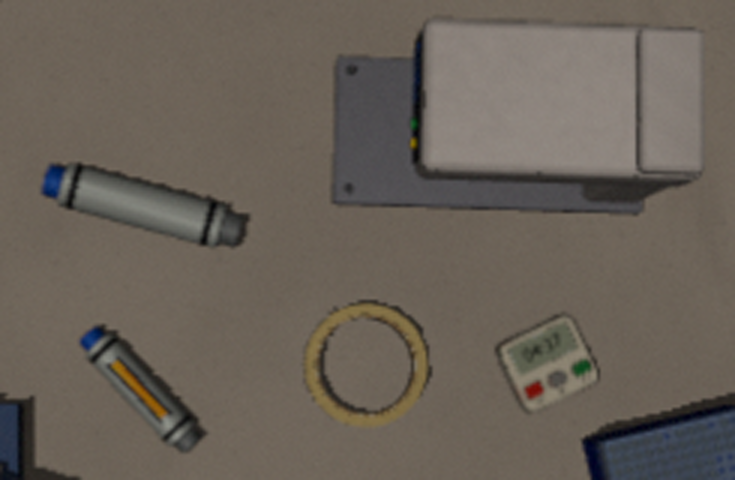

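View pics/t2.png

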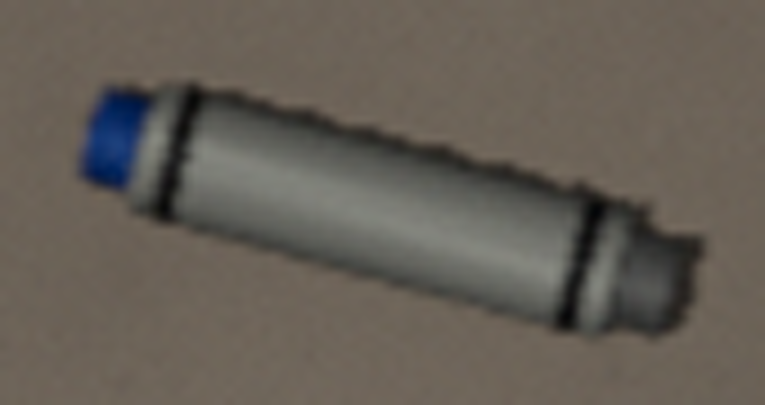

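View pics/s1.png

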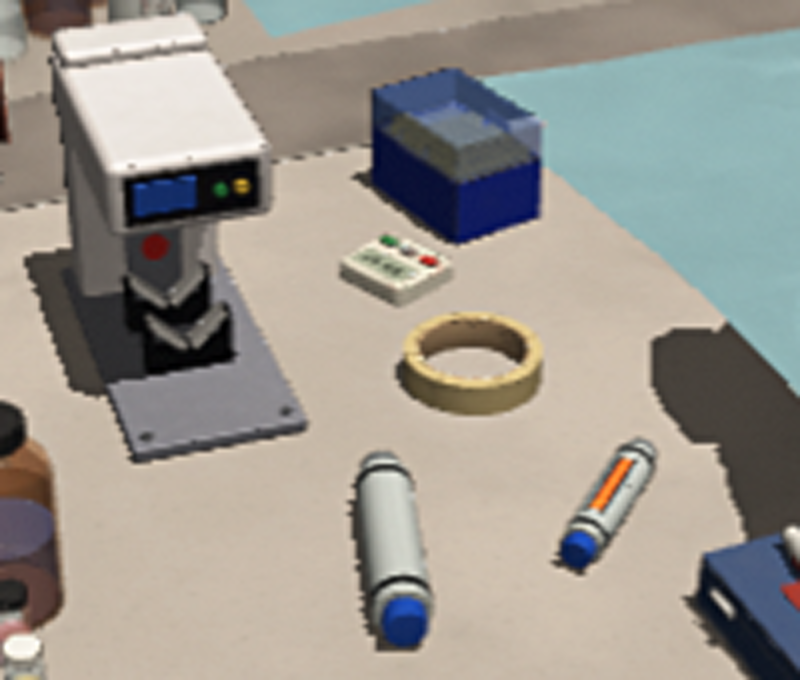

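View pics/s2.png

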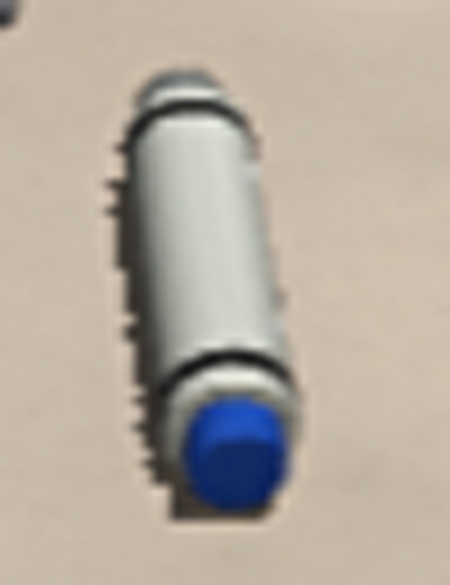

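Run:
```python
from h import *
d=eyes.get_image("top"); crop(d,"t3",355,180,475,255,6)
s=eyes.get_image("scene"); crop(s,"s3",245,200,325,270,9)
for e in(d,s): print(-e["R"].T@e["t"])
f=lambda a,k,o:np.array(a)/k+o-0.0
P=plane(d,f([[95,137],[177,152],[583,265],[690,285]],9,[260,220]),0.018);print(P.round(4))
for i,j in((0,3),(1,2)):
  v=P[j]-P[i];print(np.linalg.norm(v),np.degrees(np.arctan2(v[1],v[0])),(P[i]+P[j])/2)
B=plane(d,f([[335,55],[333,205],[641,213]],3,[255,175]),0.012);print(B.round(4),np.linalg.norm(B[0]-B[1]),np.linalg.norm(B[2]-B[1]))
v=B[2]-B[1];print(np.degrees(np.arctan2(v[1],v[0])));v=B[1]-B[0];print(np.degrees(np.arctan2(v[1],v[0])))
```

```text
[0.35827176 0.01968069 1.3808989 ]
[0.86075678 0.96347875 0.77160897]
[[0.5197 0.1584 0.018 ]
 [0.5153 0.1365 0.018 ]
 [0.4833 0.0292 0.018 ]
 [0.4774 0.001  0.018 ]]
0.1629369799887075 -105.03946427939101 [0.49858518 0.07971067 0.018     ]
0.11201182708208275 -106.6253139786427 [0.49928475 0.0828828  0.018     ]
[[ 0.6182 -0.0744  0.012 ]
 [ 0.4967 -0.0696  0.012 ]
 [ 0.4856 -0.3172  0.012 ]] 0.12155648351536312 0.24779100610591254
-92.55704427394132
177.7405310142273
```

View pics/t3.png

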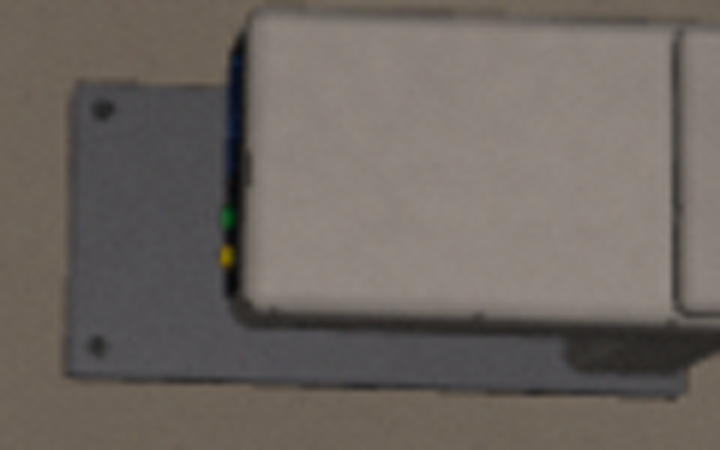

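View pics/s3.png

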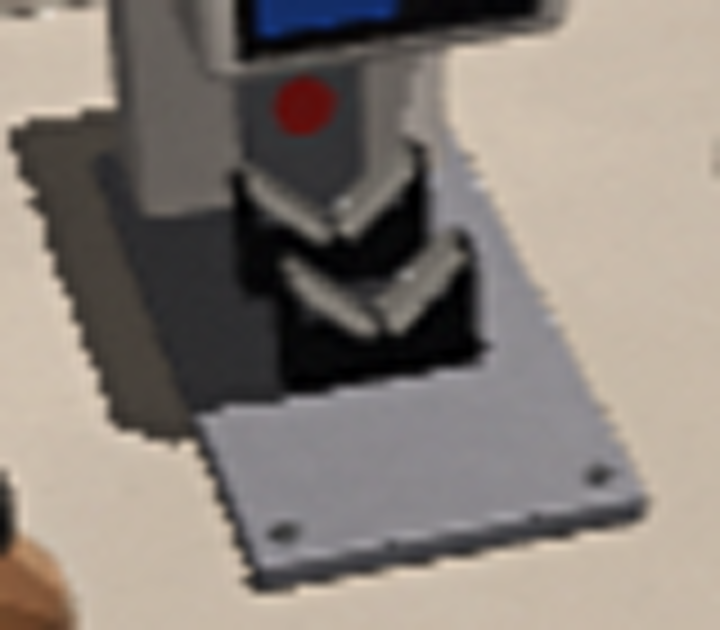

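Run:
```python
from h import *
d=eyes.get_image("top"); s=eyes.get_image("scene")
f=lambda a,k,o:np.array(a)/k+o
B=plane(d,f([[73,82],[66,377],[680,397]],6,[355,180]),0.012);print(B.round(4))
v=B[2]-B[1];print(np.degrees(np.arctan2(v[1],v[0])),np.linalg.norm(v));v=B[1]-B[0];print(np.degrees(np.arctan2(v[1],v[0])),np.linalg.norm(v))
S=plane(s,f([[262,575],[645,507]],9,[245,200]),0.012);print("scene front",S.round(4),S.mean(0))
a=np.radians(-92.4);ex=np.array([np.cos(a),np.sin(a),0]);ey=np.array([-ex[1],ex[0],0])
m=B[:2].mean(0);m[2]=0
print(m)
W=lambda x,y,z:m+ex*(x+.1)+ey*y+np.array([0,0,z])
pts=[W(.08,0,.056),W(-.017,.031,.056),W(-.017,-.031,.056),W(-.1,.06,.012),W(-.1,-.06,.012),W(-.05,.055,.14),W(-.05,-.055,.14)]
print(((proj(s,pts)-[245,200])*9).round(0)); 
print(((proj(d,[W(-.05,.055,.195),W(-.05,-.055,.195)])-[355,180])*6).round(0))
print("disc",plane(s,f([[305,104]],9,[245,200]),.056), W(.08,0,.056), W(0,0,.056))
# cartridge check in scene: project axis ends
c=np.array([.4988,.081,.018]);b=np.radians(-105.8);u=np.array([np.cos(b),np.sin(b),0])
print(((proj(s,[c-.08*u,c+.08*u])-[315,255])*9).round())
```

```text
[[ 0.6173 -0.0756  0.012 ]
 [ 0.4979 -0.0696  0.012 ]
 [ 0.4853 -0.3163  0.012 ]]
-92.93424536438982 0.2470048936127891
177.14785770136749 0.11956685589041098
scene front [[ 0.6199 -0.0635  0.012 ]
 [ 0.5051 -0.0553  0.012 ]] [ 0.56250541 -0.05941477  0.012     ]
[ 0.55761167 -0.07262171  0.        ]
[[302.  95.]
 [279. 263.]
 [477. 228.]
 [259. 551.]
 [652. 475.]
 [206.  86.]
 [576.  24.]]
[[247.   1.]
 [245. 312.]]
disc [[ 0.55077172 -0.24635363  0.056     ]] [ 0.55007406 -0.25246382  0.056     ] [ 0.55342411 -0.17253399  0.056     ]
[[242. 453.]
 [178.  86.]]
```

```bash
python3 -m crank '{"xyz":[[-36,43,0],[-73,87,0],[-109,130,0],[-146,173,0],[-182,217,0],[-218,260,0],[-255,303,10],[-291,347,30],[-328,390,50],[-364,433,70]],"spin":[0.15,0.3,0.45,0.6,0.75,0.9,1.05,1.2,1.35,1.466],"grip":[1,1,1,1,1,1,1,1,1,1]}'
python3 - <<'E'
from h import *
o=get_obs();print(o["eef_pos"],o["orientation"],o["q"],o["grip_width"])
R=np.array(o["orientation"]);p=np.array(o["eef_pos"])
print("shift",(R.T@(np.array([.499,.081,.13])-p)*1000).round(1), np.degrees(np.arctan2(R[1,0],R[0,0])))
E
```

```text
clock: 1.65
eef_pos: [0.4997, 0.0798, 0.183]
orientation: [[0.961, -0.276, 0.001], [-0.276, -0.961, 0.0], [0.001, -0.001, -1.0]]
wrist_force: [1.4, 2.1, -0.2]
grip_width: 0.0851
[0.49970671 0.07981692 0.18304991] [[ 9.61073935e-01 -2.76289845e-01  9.01998103e-04]
 [-2.76290184e-01 -9.61074221e-01  2.73689869e-04]
 [ 7.91269393e-04 -5.12249421e-04 -9.99999556e-01]] [-36.4126407   18.23070849  28.28603404 113.91081107 -11.10340029
  50.39307325 -18.25565192] 0.08505495299577047
shift [-1.  -0.9 53. ] -16.038920634009088
```

```bash
python3 -m crank '{"xyz":[[0,0,40],[0,0,80],[0,0,120],[0,0,145],[0,0,157],[0,0,157],[0,0,157],[0,0,157],[0,0,157]],"spin":[0,0,0,0,0,0,0,0,0],"grip":[1,1,1,1,1,0.1,0.1,0.1,0.1]}' 20
python3 - <<'E'
from h import *
d=eyes.get_image("top"); crop(d,"t4",255,190,355,290,6)
s=eyes.get_image("scene"); crop(s,"s4",295,235,375,325,7)
E
```

```text
clock: 2.78
eef_pos: [0.4992, 0.0815, 0.0268]
orientation: [[0.962, -0.272, 0.001], [-0.272, -0.962, 0.0], [0.001, -0.0, -1.0]]
wrist_force: [1.1, 0.4, -1.0]
grip_width: 0.0471
```

View pics/t4.png

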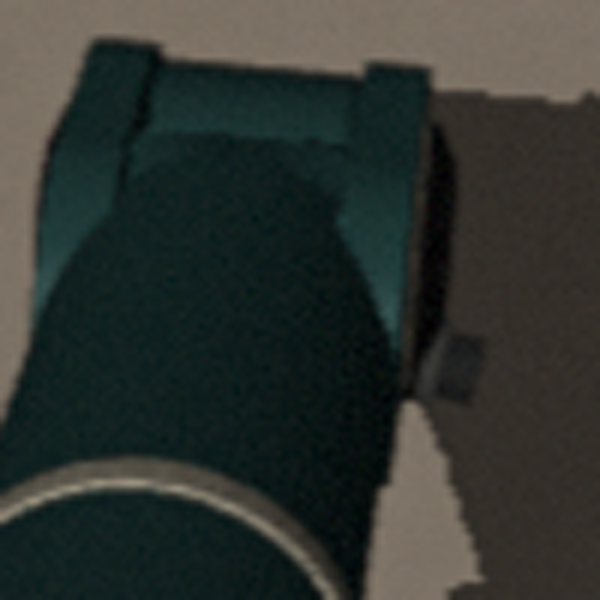

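View pics/s4.png

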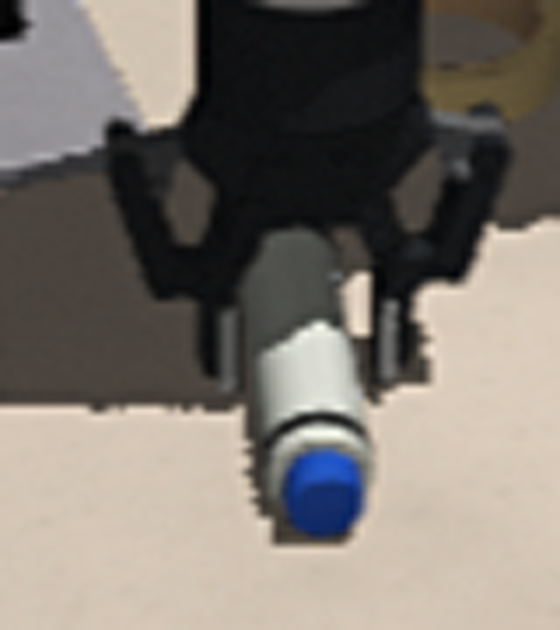

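```bash
python3 -m crank '{"xyz":[[4,0,0],[8,0,0],[12,0,0],[16,0,0],[20,0,0],[24,0,0],[28,0,0],[32,0,0],[35,0,0],[35,0,0]],"spin":[0,0,0,0,0,0,0,0,0,0],"grip":[0.1,0.1,0.1,0.1,0.1,0.1,0.1,0.1,0.1,0.1]}'
python3 - <<'E'
from h import *
s=eyes.get_image("scene"); crop(s,"s5",295,235,375,325,7)
E
```

```text
clock: 4.12
eef_pos: [0.5328, 0.0717, 0.0263]
orientation: [[0.962, -0.273, 0.0], [-0.273, -0.962, -0.0], [0.0, 0.0, -1.0]]
wrist_force: [-0.1, -0.2, -0.4]
grip_width: 0.0471
```

View pics/s5.png

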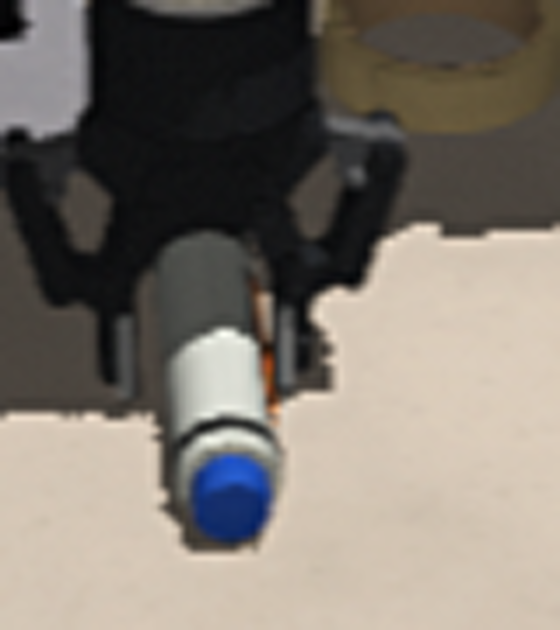

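```bash
python3 -m crank '{"xyz":[[4,0,0],[8,0,0],[12,0,0],[16,0,0],[18,0,0],[20,0,0],[20,0,0]],"spin":[0,0,0,0,0,0,0],"grip":[0.1,0.1,0.1,0.1,0.1,0.1,0.1]}'
python3 - <<'E'
from h import *
s=eyes.get_image("scene"); crop(s,"s6",280,235,360,325,7)
E
```

```text
clock: 5.05
eef_pos: [0.552, 0.0663, 0.0263]
orientation: [[0.962, -0.273, 0.0], [-0.273, -0.962, -0.0], [0.0, 0.0, -1.0]]
wrist_force: [0.4, -1.0, -0.3]
grip_width: 0.0471
```

View pics/s6.png

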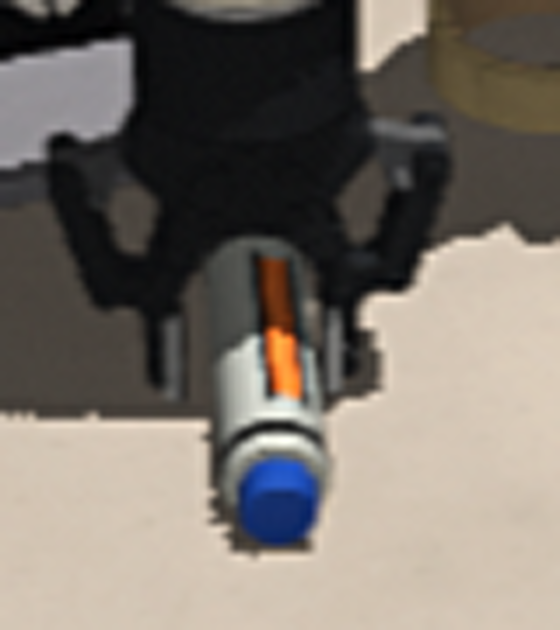

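```bash
python3 -m crank '{"xyz":[[0,0,0],[0,0,0],[0,0,0],[0,0,0],[0,0,0]],"spin":[0,0,0,0,0],"grip":[0.05,0,-0.05,-0.1,-0.12]}' 20
python3 - <<'E'
from h import *
s=eyes.get_image("scene"); crop(s,"s7",280,235,360,325,7)
E
```

```text
clock: 5.72
eef_pos: [0.5519, 0.0663, 0.0263]
orientation: [[0.962, -0.273, 0.0], [-0.273, -0.962, -0.0], [0.0, 0.0, -1.0]]
wrist_force: [-0.3, -0.1, -0.3]
grip_width: 0.0374
```

View pics/s7.png

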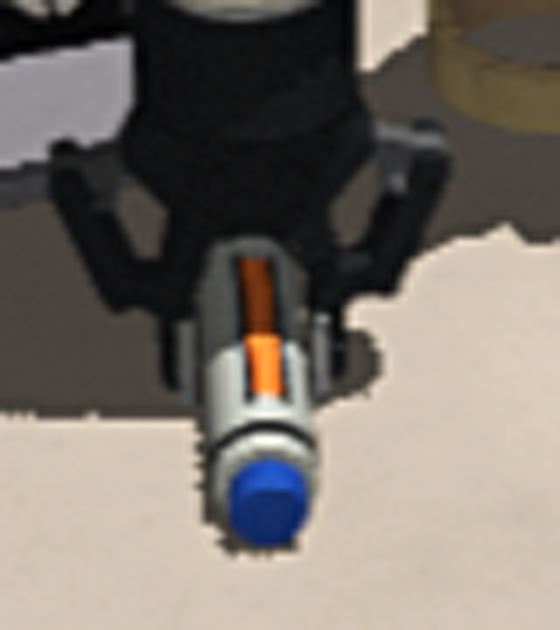

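```bash
python3 -m crank '{"xyz":[[1,0,0],[2,0,0],[2,0,0],[2,0,0]],"spin":[0,0,0,0],"grip":[-0.12,-0.12,-0.12,-0.12]}' 20
python3 - <<'E'
from h import *
s=eyes.get_image("scene"); 
o=get_obs();p=np.array(o["eef_pos"]);R=np.array(o["orientation"]);u=R[:,1]*[1,1,0];n=R[:,0]
im=s["color"].copy()
hsv=cv2.cvtColor(im,cv2.COLOR_RGB2HSV)
cap=(hsv[...,0]>105)&(hsv[...,0]<130)&(hsv[...,1]>150)&(hsv[...,2]>70)
cap[:, :280]=0;cap[:,360:]=0;cap[:270]=0;cap[330:]=0
ys,xs=np.nonzero(cap);print("cap px",xs.min(),xs.max(),ys.min(),ys.max(),len(xs))
c=p.copy();c[2]=.018
th=np.linspace(0,6.283,100)
for off in(.074,.077,.08,.083,.086):
    q=proj(s,[c-u*off+.0135*(np.cos(a)*n+np.sin(a)*np.array([0,0,1])) for a in th])
    q2=proj(s,[c-u*(off-.015)+.0135*(np.cos(a)*n+np.sin(a)*np.array([0,0,1])) for a in th])
    print(off,q.min(0).round(1),q.max(0).round(1),"rear top",q2.min(0).round(1))
crop(s,"s8",290,260,350,325,9)
E
```

```text
clock: 6.28
eef_pos: [0.5538, 0.0658, 0.0263]
orientation: [[0.962, -0.273, 0.0], [-0.273, -0.962, -0.0], [0.0, 0.0, -1.0]]
wrist_force: [-0.5, -0.3, 1.0]
grip_width: 0.0374
cap px 312 322 301 312 111
0.074 [311.1 300.7] [322.8 309.7] rear top [310.7 296.5]
0.077 [311.2 301.6] [322.9 310.5] rear top [310.8 297.4]
0.08 [311.3 302.4] [323.  311.4] rear top [310.9 298.2]
0.083 [311.4 303.3] [323.1 312.3] rear top [311. 299.]
0.086 [311.5 304.1] [323.3 313.1] rear top [311.1 299.9]
```

View pics/s8.png

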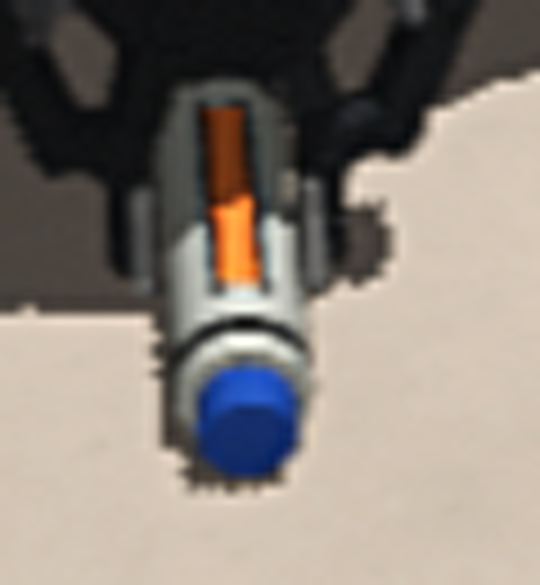

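```bash
python3 -m crank '{"xyz":[[0,0,0],[0,0,0],[0,-15,0],[0,-35,0],[0,-55,0],[0,-70,0],[0,-79,1],[0,-79,2],[0,-79,2]],"spin":[0,0,0,0,0,0,0,0,0],"grip":[0.08,0.08,0.08,0.08,0.08,0.08,0.08,0.08,0.08]}' 20
python3 - <<'E'
from h import *
s=eyes.get_image("scene"); crop(s,"s9",280,235,360,325,7)
d=eyes.get_image("top"); crop(d,"t9",240,160,360,260,6)
E
```

```text
clock: 7.45
eef_pos: [0.5752, 0.141, 0.0242]
orientation: [[0.962, -0.273, -0.0], [-0.273, -0.962, -0.001], [-0.0, 0.001, -1.0]]
wrist_force: [0.4, 0.3, 0.2]
grip_width: 0.0465
```

View pics/s9.png

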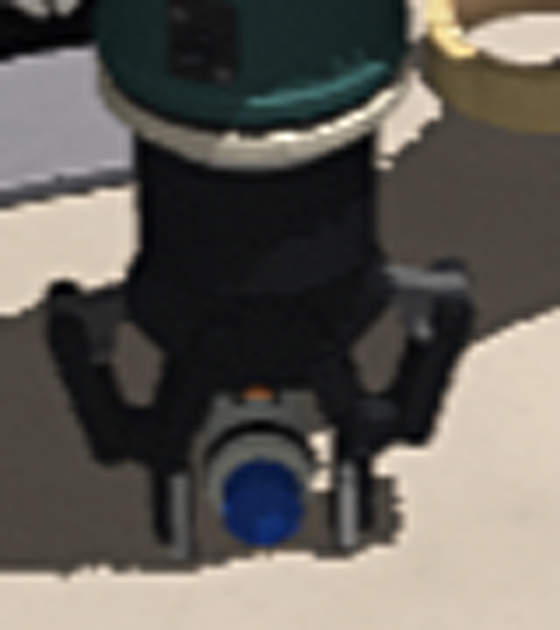

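View pics/t9.png

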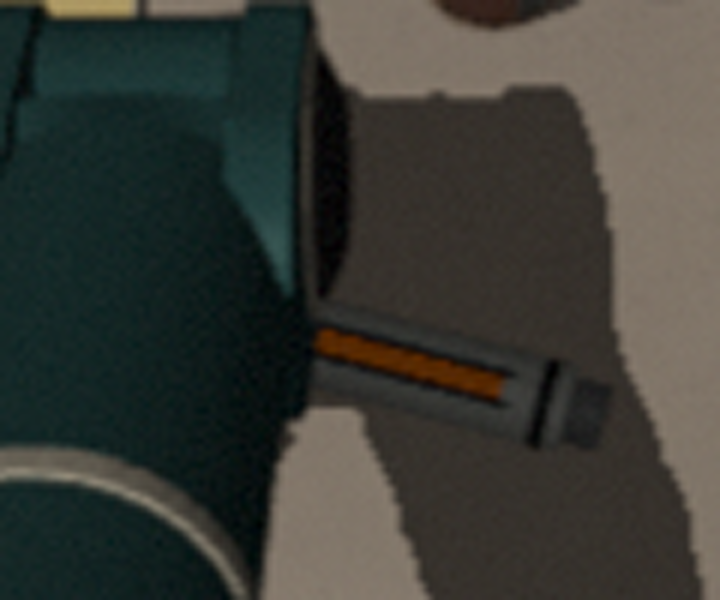

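Run:
```python
from h import *
s=eyes.get_image("scene");o=get_obs();p=np.array(o["eef_pos"])
th=np.linspace(0,6.283,200)
for h in(.1,.11,.12,.13,.14,.15,.16):
  for r in(.045,.05):
    q=proj(s,[[p[0]+r*np.cos(a),p[1]+r*np.sin(a),p[2]+h] for a in th]);print(h,r,q.min(0).round(1),q.max(0).round(1),np.ptp(q[:,0]).round(1))
crop(s,"s10",280,190,360,290,7)
```

```text
0.1 0.045 [295.6 257.4] [336.9 282.1] 41.3
0.1 0.05 [293.3 256.1] [339.2 283.6] 45.9
0.11 0.045 [295.4 253.7] [336.9 278.3] 41.6
0.11 0.05 [293.1 252.5] [339.2 279.8] 46.2
0.12 0.045 [295.2 250. ] [336.9 274.5] 41.8
0.12 0.05 [292.9 248.8] [339.3 276. ] 46.4
0.13 0.045 [295.  246.3] [337.  270.7] 42.0
0.13 0.05 [292.6 245.1] [339.3 272.1] 46.7
0.14 0.045 [294.8 242.6] [337.  266.8] 42.2
0.14 0.05 [292.4 241.3] [339.3 268.2] 46.9
0.15 0.045 [294.6 238.8] [337.  262.8] 42.4
0.15 0.05 [292.2 237.5] [339.4 264.3] 47.2
0.16 0.045 [294.4 235. ] [337.1 258.8] 42.7
0.16 0.05 [292.  233.7] [339.4 260.3] 47.4
```

View pics/s10.png

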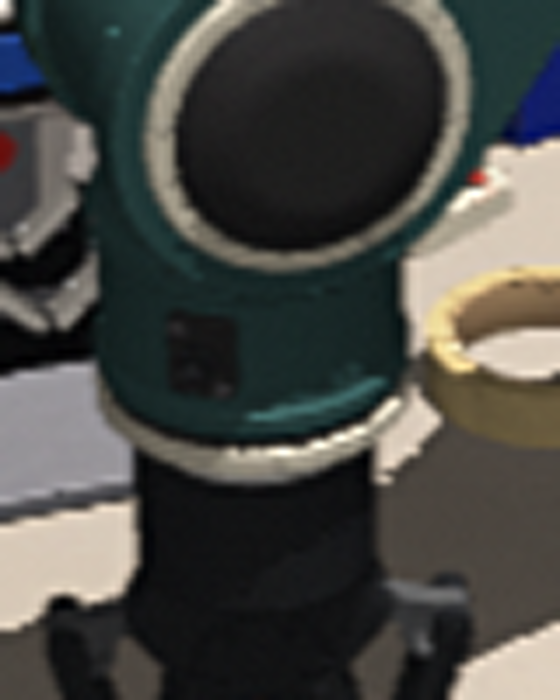

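Run:
```python
from h import *
d=eyes.get_image("top");o=get_obs();p=np.array(o["eef_pos"]);R=np.array(o["orientation"]);
f=lambda a:np.array(a)/6+[240,160]
for q,z,l in(([609,415],.018,.080),([543,402],.018,.056),([543,402],.036,.056),([505,387],.036,.038)):
  X=plane(d,f([q]),z)[0]; v=R.T@(X-p); print(X.round(4),v.round(4),"c est",(l-v[1]).round(4))
```

```text
[ 0.5312 -0.0116  0.018 ] [-0.0007  0.1591  0.0064] c est -0.0791
[0.5369 0.0146 0.018 ] [-0.0024  0.1324  0.0064] c est -0.0764
[0.5345 0.0147 0.036 ] [-0.0047  0.133  -0.0116] c est -0.077
[0.5407 0.0295 0.036 ] [-0.0028  0.117  -0.0116] c est -0.079
```

```bash
python3 -m crank '{"xyz":[[0,-1.5,0],[0,-1.5,0],[0,-1.5,0],[0,-1.5,0],[0,-1.5,0],[0,-1.5,0],[0,-1.5,0],[0,-1.5,0]],"spin":[0,0,0,0,0,0,0,0],"grip":[0,-0.15,-0.3,-0.5,-0.5,-0.6,-0.6,-0.6]}' 100
python3 - <<'E'
from h import *
s=eyes.get_image("scene"); crop(s,"s11",280,235,360,325,7)
d=eyes.get_image("top"); crop(d,"t11",260,190,360,260,7)
E
```

```text
clock: 8.65
eef_pos: [0.5758, 0.1433, 0.0245]
orientation: [[0.962, -0.273, 0.0], [-0.273, -0.962, 0.0], [0.0, -0.0, -1.0]]
wrist_force: [-1.3, -0.1, 5.1]
grip_width: 0.0238
```

View pics/s11.png

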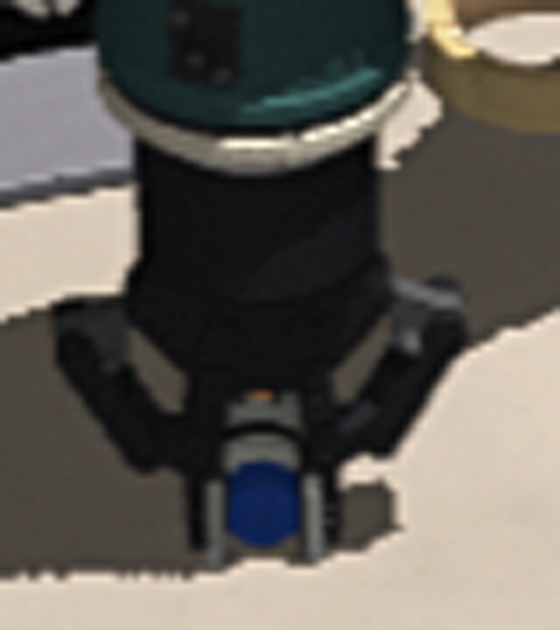

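View pics/t11.png

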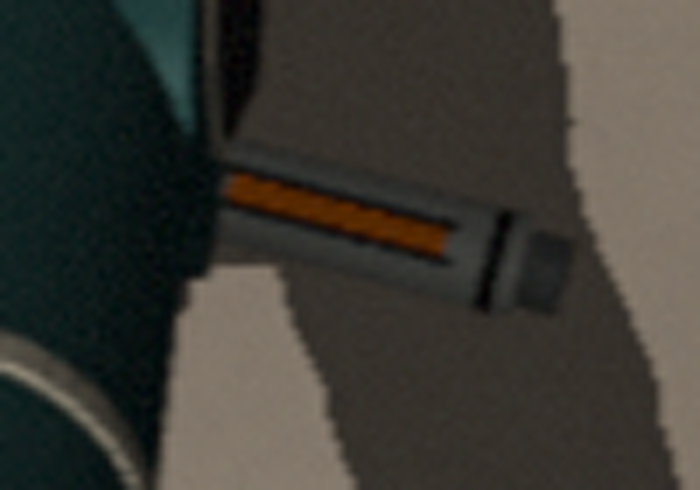

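```bash
python3 -m crank '{"xyz":[[0,0,-3],[0,0,-8],[0,0,-15],[0,0,-25],[0,0,-40],[0,0,-55],[0,0,-65],[0,0,-65]],"spin":[0,0,0,-0.06,-0.12,-0.18,-0.227,-0.227],"grip":[-0.6,-0.6,-0.6,-0.6,-0.6,-0.6,-0.6,-0.6]}' 110
python3 - <<'E'
from h import *
s=eyes.get_image("scene"); crop(s,"s12",260,215,360,325,6)
d=eyes.get_image("top"); crop(d,"t12",260,180,360,260,7)
o=get_obs();p=o["eef_pos"];R=np.array(o["orientation"])
a=np.radians(-92.8);ex=np.array([np.cos(a),np.sin(a),0])
print(np.degrees(np.arctan2(R[1,1],R[0,1])))
for X in(-.16,-.094): 
  T=np.array([.553,-.171,.0895])+ex*X; print(T.round(4),(R.T@(T-p)*1000).round(1))
E
```

```text
clock: 9.75
eef_pos: [0.5761, 0.1433, 0.09]
orientation: [[0.999, -0.049, 0.001], [-0.049, -0.999, 0.001], [0.001, -0.001, -1.0]]
wrist_force: [-1.2, 1.0, -2.6]
grip_width: 0.0238
-92.86219764449542
[ 0.5608 -0.0112  0.0895] [ -7.  155.   -0.5]
[ 0.5576 -0.0771  0.0895] [ -6.9 221.   -0.5]
```

View pics/s12.png

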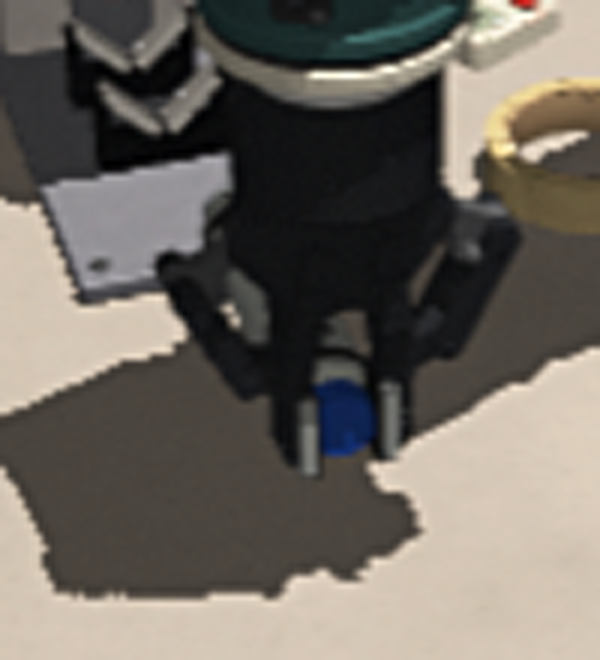

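View pics/t12.png

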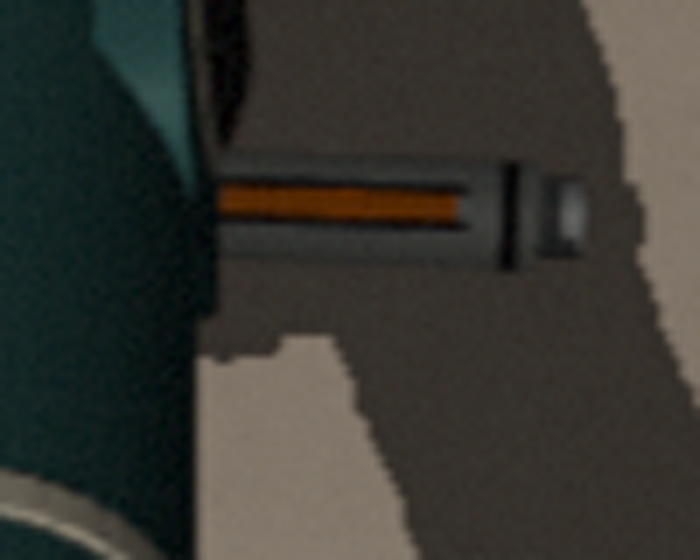

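Run:
```python
from h import *
d=eyes.get_image("top");s=eyes.get_image("scene")
o=get_obs();p=np.array(o["eef_pos"]);R=np.array(o["orientation"]);u=R[:,1]*[1,1,0];u/=np.linalg.norm(u);n=R[:,0];Z=np.array([0,0,1])
for pt in(-30,-20,-10,0,10,20):
  a=np.radians(pt);ax=u*np.cos(a)+Z*np.sin(a);up=-u*np.sin(a)+Z*np.cos(a)
  c0=p-[0,0,.0065]
  L=lambda l,r=0,w=0:c0+ax*(l+.08)+up*r+n*w
  q=(proj(d,[L(.08),L(.08,.0135),L(.056,.018),L(.038,.018),L(.056,0,.018),L(.056,0,-.018)])-[260,180])*7
  print(pt,q.round(0).tolist(), ((proj(s,[L(.056,.018),L(-.056,.018)])-[260,215])*6).round(0).tolist())
```

```text
-30 [[520.0, 244.0], [540.0, 239.0], [486.0, 230.0], [440.0, 225.0], [461.0, 185.0], [458.0, 288.0]] [[253.0, 338.0], [318.0, 366.0]]
-20 [[555.0, 233.0], [570.0, 228.0], [507.0, 220.0], [457.0, 216.0], [491.0, 175.0], [487.0, 280.0]] [[246.0, 284.0], [318.0, 357.0]]
-10 [[578.0, 222.0], [586.0, 216.0], [517.0, 209.0], [463.0, 206.0], [509.0, 164.0], [506.0, 271.0]] [[242.0, 233.0], [319.0, 350.0]]
0 [[588.0, 209.0], [589.0, 202.0], [514.0, 197.0], [459.0, 196.0], [516.0, 152.0], [512.0, 261.0]] [[241.0, 186.0], [321.0, 344.0]]
10 [[582.0, 195.0], [576.0, 187.0], [498.0, 185.0], [443.0, 185.0], [510.0, 139.0], [506.0, 250.0]] [[242.0, 144.0], [324.0, 341.0]]
20 [[561.0, 180.0], [547.0, 173.0], [469.0, 172.0], [415.0, 174.0], [491.0, 126.0], [487.0, 238.0]] [[247.0, 109.0], [327.0, 341.0]]
```

```bash
python3 -m crank '{"xyz":[[-1,20,-2],[-2,40,-4],[-3,65,-6],[-4,90,-6],[-5,110,-6],[-6,130,-6],[-7,145,-6],[-7,155,-6],[-7,155,-6]],"spin":[0,0,0,0,0,0,0,0,0],"grip":[-0.6,-0.6,-0.6,-0.6,-0.6,-0.6,-0.6,-0.6,-0.6]}' 110
python3 - <<'E'
from h import *
s=eyes.get_image("scene"); crop(s,"s13",240,170,340,280,6)
d=eyes.get_image("top"); crop(d,"t13",300,170,440,270,5)
E
```

```text
clock: 11.08
eef_pos: [0.5612, -0.0117, 0.0953]
orientation: [[0.999, -0.05, 0.0], [-0.05, -0.999, -0.0], [0.0, 0.0, -1.0]]
wrist_force: [0.9, 0.4, -1.4]
grip_width: 0.0237
```

View pics/s13.png

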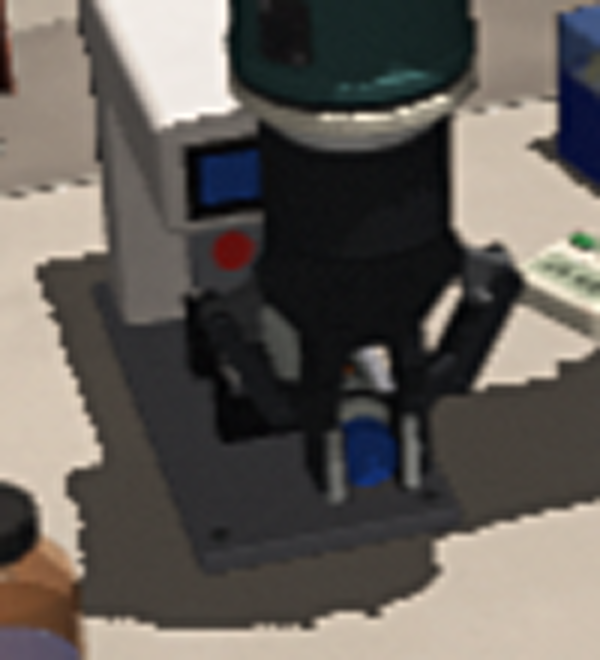

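View pics/t13.png

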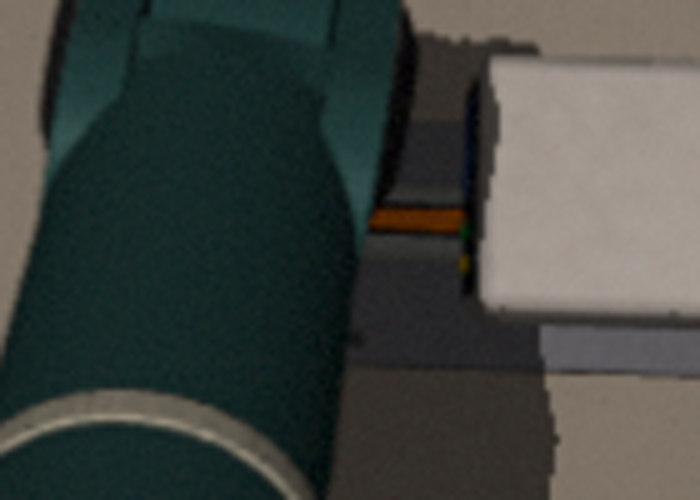

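Run:
```python
from h import *
d=eyes.get_image("top")
f=lambda a:np.array(a)/5+[300,170]
for z in(.075,.08,.089): print(z,plane(d,f([[420,192],[420,258]]),z).mean(0).round(4))
print(plane(d,f([[420,120],[420,369]]),.012).round(4),plane(d,f([[420,120],[420,369]]),.012).mean(0))
print("win",plane(d,f([[420,219.5]]),.1))
a=np.radians(-92.8);
for y in(-.083,-.171):print(y,.553+(y+.171)/np.tan(a))
```

```text
0.075 [ 0.555  -0.1086  0.075 ]
0.08 [ 0.5542 -0.1081  0.08  ]
0.089 [ 0.5529 -0.1072  0.089 ]
[[ 0.6158 -0.1163  0.012 ]
 [ 0.4948 -0.1127  0.012 ]] [ 0.55528822 -0.11451549  0.012     ]
win [[ 0.55368707 -0.10617862  0.1       ]]
-0.083 0.5573039180290345
-0.171 0.553
```

```bash
python3 -m crank '{"xyz":[[0,10,0],[0,20,0],[0,30,0],[0,40,0],[0,48,0],[0,54,0],[0,58,0],[0,61,0],[0,61,0]],"spin":[0,0,0,0,0,0,0,0,0],"grip":[-0.6,-0.6,-0.6,-0.6,-0.6,-0.6,-0.6,-0.6,-0.6]}' 110
python3 - <<'E'
from h import *
s=eyes.get_image("scene"); crop(s,"s14",220,150,340,260,6)
d=eyes.get_image("top"); crop(d,"t14",320,170,460,270,5)
E
```

```text
clock: 12.35
eef_pos: [0.5582, -0.0722, 0.0953]
orientation: [[0.999, -0.049, -0.0], [-0.049, -0.999, -0.0], [-0.0, 0.0, -1.0]]
wrist_force: [0.1, -0.1, -2.7]
grip_width: 0.0233
```

View pics/s14.png

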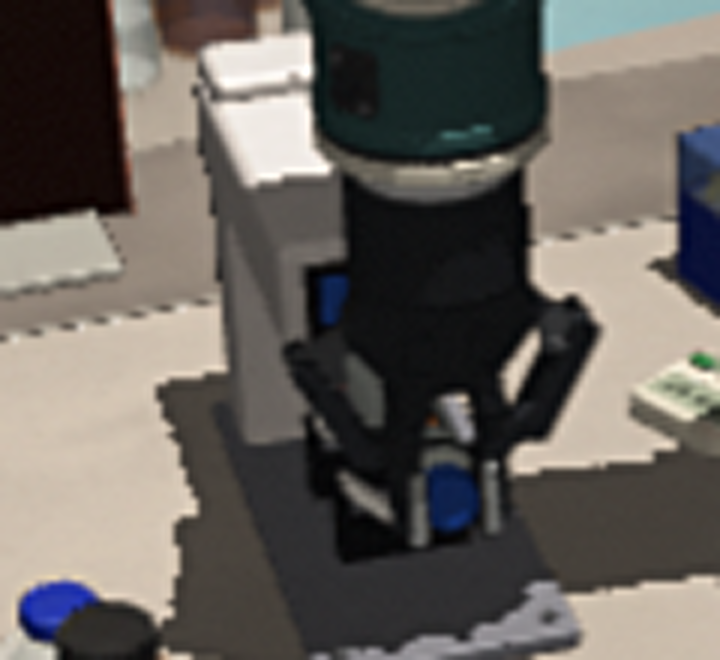

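View pics/t14.png

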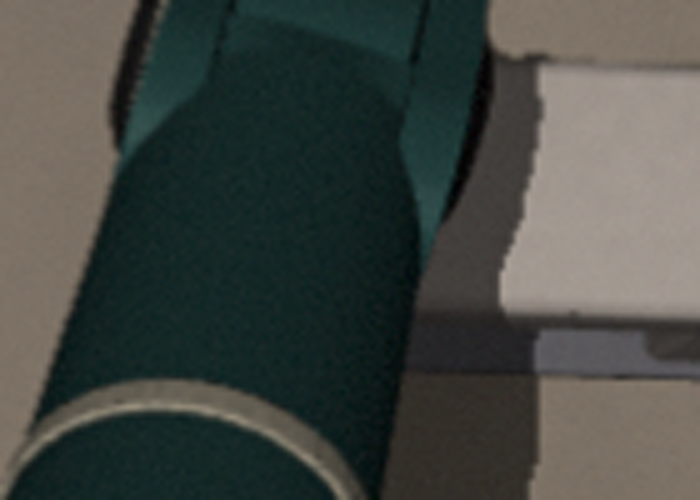

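```bash
python3 -m crank '{"xyz":[[0,2,3],[0,4,6],[0,4,10],[0,4,14],[0,4,17],[0,4,20],[0,4,20]],"spin":[0,0,0,0,0,0,0],"grip":[-0.6,-0.6,-0.6,-0.6,-0.6,-0.6,-0.6]}' 110; python3 -m crank '{"xyz":[[0,0,1],[0,0,2],[0,0,3],[0,0,4],[0,0,4]],"spin":[0,0,0,0,0],"grip":[-0.6,-0.6,-0.6,-0.6,-0.6]}' 110;python3 -m crank '{"xyz":[[0,0,1],[0,0,2],[0,0,3],[0,0,3]],"spin":[0,0,0,0],"grip":[-0.6,-0.6,-0.6,-0.6]}' 110
```

```text
clock: 13.32
eef_pos: [0.5579, -0.0761, 0.0751]
orientation: [[0.999, -0.049, -0.0], [-0.049, -0.999, -0.0], [-0.0, 0.0, -1.0]]
wrist_force: [0.4, 0.6, -1.1]
grip_width: 0.0233
clock: 13.95
eef_pos: [0.558, -0.0761, 0.0713]
orientation: [[0.999, -0.049, -0.0], [-0.049, -0.999, -0.0], [-0.0, 0.0, -1.0]]
wrist_force: [0.4, 0.3, -2.6]
grip_width: 0.0232
clock: 14.45
eef_pos: [0.558, -0.0761, 0.0682]
orientation: [[0.999, -0.049, -0.0], [-0.049, -0.999, -0.0], [-0.0, 0.0, -1.0]]
wrist_force: [-0.3, -0.3, -1.6]
grip_width: 0.0234
```

```bash
python3 -m crank '{"xyz":[[0,0,1],[0,0,2],[0,0,3],[0,0,3]],"spin":[0,0,0,0],"grip":[-0.6,-0.6,-0.6,-0.6]}' 110; python3 -m crank '{"xyz":[[0,0,0.7],[0,0,1.4],[0,0,1.4]],"spin":[0,0,0],"grip":[-0.6,-0.6,-0.6]}' 110;python3 - <<'E'
from h import *
s=eyes.get_image("scene"); crop(s,"s15",220,150,340,260,6)
E
```

```text
clock: 14.95
eef_pos: [0.5581, -0.0761, 0.0653]
orientation: [[0.999, -0.049, 0.0], [-0.049, -0.999, -0.0], [0.0, 0.0, -1.0]]
wrist_force: [1.1, 0.9, -1.2]
grip_width: 0.0232
clock: 15.32
eef_pos: [0.5582, -0.0761, 0.064]
orientation: [[0.999, -0.049, 0.0], [-0.049, -0.999, -0.0], [0.0, 0.0, -1.0]]
wrist_force: [1.2, 1.6, 1.0]
grip_width: 0.0235
```

View pics/s15.png

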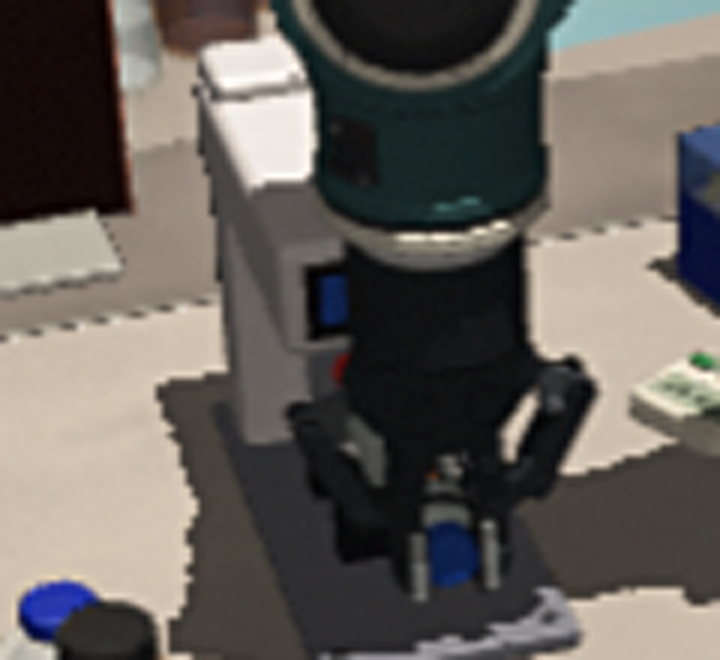

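```bash
python3 -m crank '{"xyz":[[0,0,0.5],[0,0,1],[0,0,1]],"spin":[0,0,0],"grip":[-0.6,-0.6,-0.6]}' 110; python3 -m crank '{"xyz":[[0,0,0.5],[0,0,1],[0,0,1]],"spin":[0,0,0],"grip":[-0.6,-0.6,-0.6]}' 110
```

```text
clock: 15.75
eef_pos: [0.5581, -0.076, 0.063]
orientation: [[0.999, -0.049, 0.0], [-0.049, -0.999, -0.0], [0.0, 0.0, -1.0]]
wrist_force: [3.6, 3.1, 1.8]
grip_width: 0.0235
clock: 16.12
eef_pos: [0.5581, -0.0761, 0.062]
orientation: [[0.999, -0.049, 0.0], [-0.049, -0.999, -0.0], [0.0, 0.0, -1.0]]
wrist_force: [3.4, 2.4, 2.9]
grip_width: 0.0235
```

```bash
python3 -m crank '{"xyz":[[0.5,0,0],[1,0,0],[1,0,0]],"spin":[0,0,0],"grip":[-0.6,-0.6,-0.6]}' 110; python3 -m crank '{"xyz":[[0,0,0.5],[0,0,1],[0,0,1]],"spin":[0,0,0],"grip":[-0.6,-0.6,-0.6]}' 110
python3 - <<'E'
from h import *
print(get_obs()["wrist_torque"])
s=eyes.get_image("scene"); crop(s,"s16",265,215,325,265,12)
E
```

```text
clock: 16.5
eef_pos: [0.5589, -0.0765, 0.0618]
orientation: [[0.999, -0.049, -0.0], [-0.049, -0.999, -0.0], [-0.0, 0.0, -1.0]]
wrist_force: [2.4, -0.5, 1.7]
grip_width: 0.0234
clock: 16.88
eef_pos: [0.559, -0.0763, 0.0609]
orientation: [[0.999, -0.049, 0.0], [-0.049, -0.999, -0.0], [0.0, 0.0, -1.0]]
wrist_force: [0.9, -0.1, 2.4]
grip_width: 0.0231
[-0.37790699 -0.2274178   0.08818182]
```

View pics/s16.png

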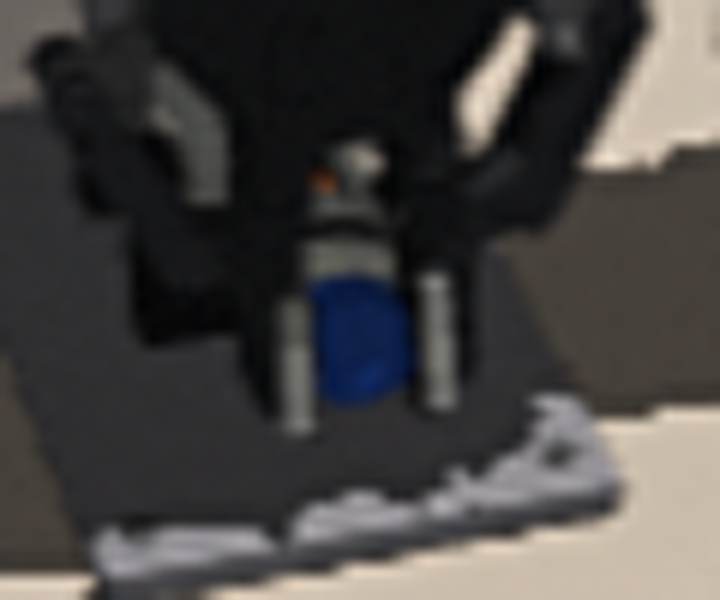

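Run:
```python
from h import *
s=eyes.get_image("scene");hsv=cv2.cvtColor(s["color"],cv2.COLOR_RGB2HSV)
cap=(hsv[...,0]>105)&(hsv[...,0]<130)&(hsv[...,1]>120)&(hsv[...,2]>40)
cap[:, :285]=0;cap[:,305:]=0;cap[:232]=0;cap[255:]=0
ys,xs=np.nonzero(cap);print(xs.min(),xs.max(),ys.min(),ys.max(),xs.mean(),ys.mean())
o=get_obs();p=np.array(o["eef_pos"]);R=np.array(o["orientation"]);u=R[:,1]*[1,1,0];n=R[:,0]
th=np.linspace(0,6.283,100)
for z in(.05,.053,.056,.059):
  for off in(0,.003):
    c=np.array([p[0],p[1],z])-u*off
    q=proj(s,[c+.0135*(np.cos(a)*n+np.sin(a)*np.array([0,0,1])) for a in th]);print(z,off,q.min(0).round(1),q.max(0).round(1))
```

```text
291 299 238 248 294.5194805194805 242.85714285714286
0.05 0 [289.3 240. ] [299.3 248.8]
0.05 0.003 [289.6 240.6] [299.6 249.4]
0.053 0 [289.2 239.1] [299.2 247.9]
0.053 0.003 [289.5 239.7] [299.5 248.5]
0.056 0 [289.2 238.1] [299.2 246.9]
0.056 0.003 [289.4 238.7] [299.5 247.5]
0.059 0 [289.1 237.1] [299.1 246. ]
0.059 0.003 [289.4 237.7] [299.4 246.6]
```

```bash
for i in 1 2; do python3 -m crank '{"xyz":[[0,0.5,0],[0,1,0],[0,1,0]],"spin":[0,0,0],"grip":[-0.6,-0.6,-0.6]}' 110|grep -E "pos|force"; done
```

```text
eef_pos: [0.5592, -0.0769, 0.061]
wrist_force: [3.4, 2.6, 2.3]
eef_pos: [0.5592, -0.078, 0.061]
wrist_force: [5.0, 2.4, 2.9]
```

```bash
python3 -m crank '{"xyz":[[0.4,0.5,0],[0.8,1,0],[0.8,1,0]],"spin":[0,0,0],"grip":[-0.6,-0.6,-0.6]}' 110|grep -E "pos|force";python3 -m crank '{"xyz":[[0,0.5,0],[0,1,0],[0,1,0]],"spin":[0,0,0],"grip":[-0.6,-0.6,-0.6]}' 110|grep -E "pos|force"
python3 - <<'E'
from h import *
s=eyes.get_image("scene"); crop(s,"s17",255,170,325,265,8)
d=eyes.get_image("top"); crop(d,"t17",320,170,460,270,5)
E
```

```text
eef_pos: [0.5597, -0.0793, 0.0609]
wrist_force: [3.8, 2.0, 2.0]
eef_pos: [0.5597, -0.0802, 0.061]
wrist_force: [4.5, 3.0, 2.8]
```

View pics/s17.png

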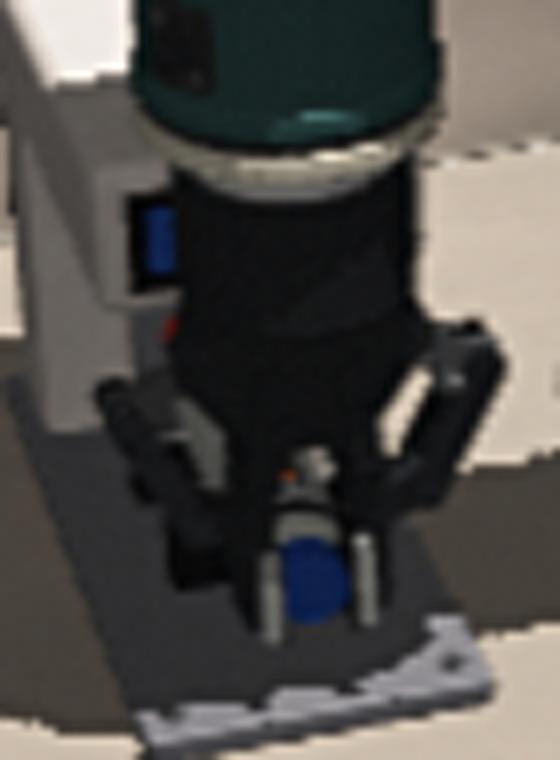

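```bash
python3 -m crank '{"xyz":[[0,0,0],[0,0,0],[0,0,0],[0,0,0],[0,0,0],[0,0,0]],"spin":[0,0,0,0,0,0],"grip":[-0.5,-0.4,-0.3,-0.2,-0.1,-0.1]}' 20
python3 - <<'E'
from h import *
s=eyes.get_image("scene"); crop(s,"s18",255,170,325,265,8)
E
```

```text
clock: 19.32
eef_pos: [0.5595, -0.0803, 0.0609]
orientation: [[0.999, -0.049, -0.0], [-0.049, -0.999, -0.0], [-0.0, 0.0, -1.0]]
wrist_force: [0.4, 0.2, -0.2]
grip_width: 0.0386
```

View pics/s18.png

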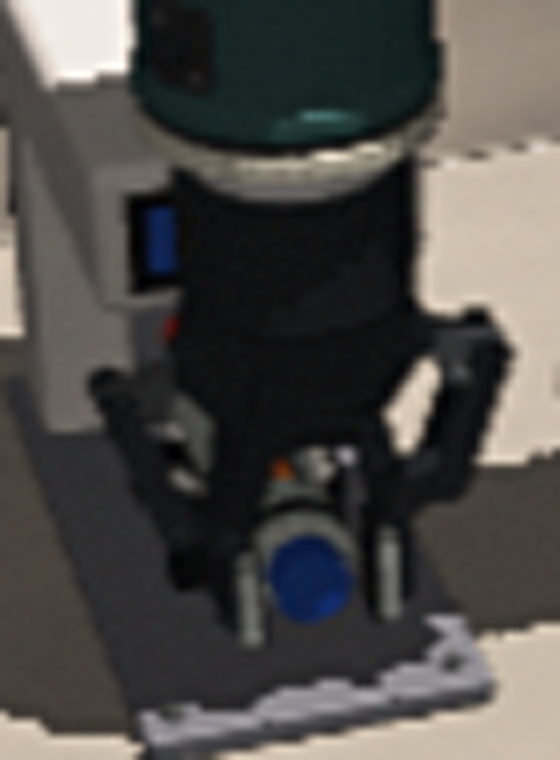

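```bash
python3 -m crank '{"xyz":[[0,-3,0],[0,-10,0],[0,-20,0],[0,-40,0],[0,-60,0],[0,-90,-5],[0,-120,-10],[0,-150,-20],[0,-180,-30],[0,-180,-30]],"spin":[0,0,0,0,0,0,0,0,0,0],"grip":[-0.1,-0.1,-0.1,-0.1,-0.1,0.2,0.2,0.2,0.2,0.2]}' 20
python3 - <<'E'
from h import *
s=eyes.get_image("scene"); crop(s,"s19",245,180,345,280,7)
E
```

```text
clock: 20.62
eef_pos: [0.5684, 0.1037, 0.0914]
orientation: [[0.999, -0.044, 0.001], [-0.044, -0.999, 0.001], [0.001, -0.001, -1.0]]
wrist_force: [1.8, -0.5, -0.6]
grip_width: 0.0514
```

View pics/s19.png

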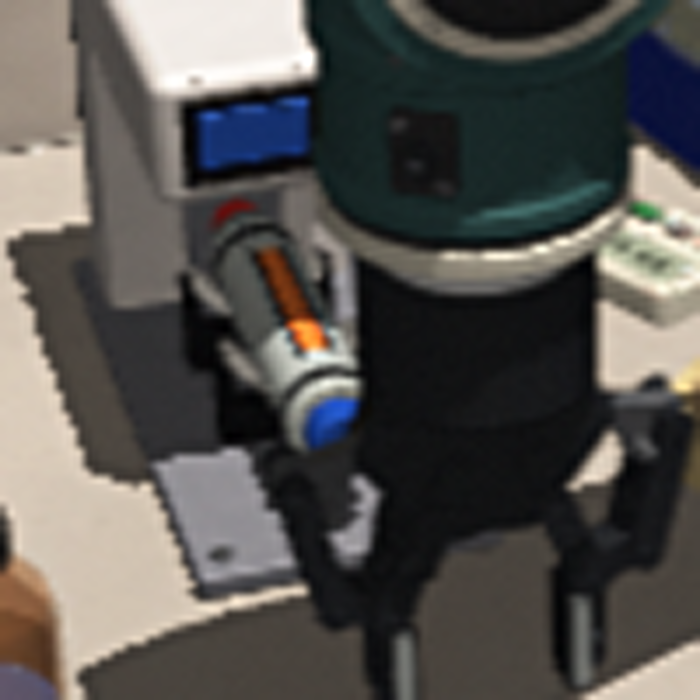

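```bash
python3 -m crank '{"xyz":[[0,0,0],[0,0,0],[0,0,0]],"spin":[0,0,0],"grip":[-1,-1,-1]}' 20 | grep -E "clock|pos|width"
python3 - <<'E'
from h import *
o=get_obs();p=o["eef_pos"];R=np.array(o["orientation"]);print(R.round(4)[:,1],(R.T@(np.array([.5605,-.05,.062])-p)*1000).round(1))
s=eyes.get_image("scene");crop(s,"s20",265,200,305,250,14)
E
```

```text
clock: 21.05
eef_pos: [0.5684, 0.0991, 0.0908]
grip_width: 0.0001
[-4.980e-02 -9.988e-01  2.000e-04] [ -0.4 149.3  28.8]
```

View pics/s20.png

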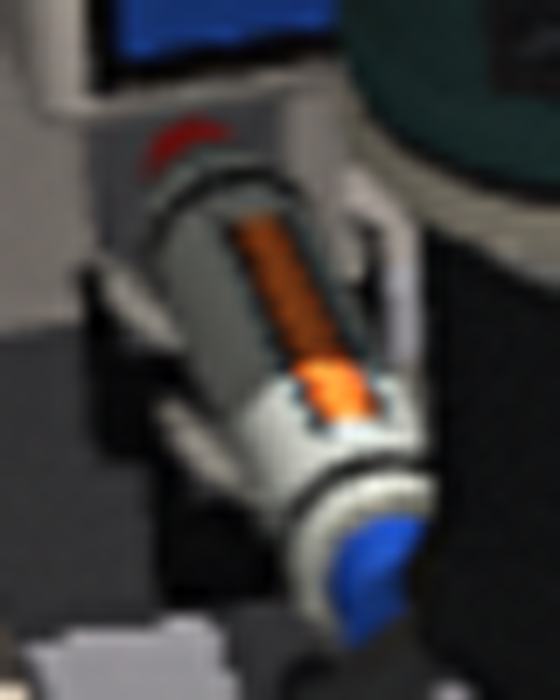

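```bash
python3 -m crank '{"xyz":[[0,40,10],[0,80,20],[0,110,29],[0,130,29],[0,140,29],[0,145,29],[0,149,29],[0,149,29]],"spin":[0,0,0,0,0,0,0,0],"grip":[-1,-1,-1,-1,-1,-1,-1,-1]}' 20; python3 -m crank '{"xyz":[[0,2,0],[0,4,0],[0,6,0],[0,8,0],[0,10,0],[0,12,0],[0,14,0],[0,15,0],[0,15,0]],"spin":[0,0,0,0,0,0,0,0,0],"grip":[-1,-1,-1,-1,-1,-1,-1,-1,-1]}' 20;  python3 - <<'E'
from h import *
s=eyes.get_image("scene");crop(s,"s21",245,180,345,280,7)
E
```

```text
clock: 22.1
eef_pos: [0.5612, -0.0489, 0.062]
orientation: [[0.999, -0.048, 0.0], [-0.048, -0.999, 0.0], [0.0, -0.0, -1.0]]
wrist_force: [0.1, 0.2, -0.7]
grip_width: -0.0001
clock: 23.22
eef_pos: [0.5604, -0.0643, 0.0619]
orientation: [[0.999, -0.049, -0.0], [-0.049, -0.999, -0.0], [-0.0, 0.0, -1.0]]
wrist_force: [-0.1, 0.2, -0.1]
grip_width: 0.0003
```

View pics/s21.png

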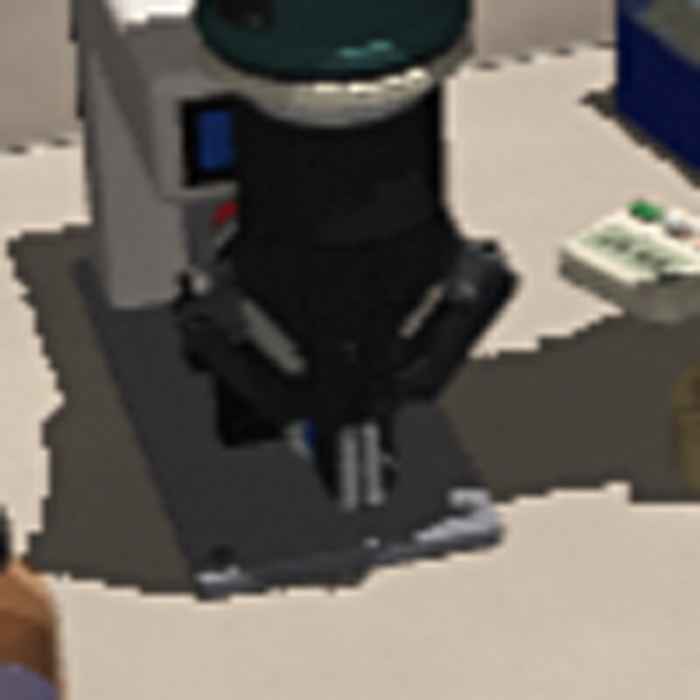

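```bash
for i in 1 2 3; do python3 -m crank '{"xyz":[[0,1,0],[0,2,0],[0,3,0],[0,4,0],[0,4,0]],"spin":[0,0,0,0,0],"grip":[-1,-1,-1,-1,-1]}' 20|grep -E "clock|pos|force"; done
```

```text
clock: 23.9
eef_pos: [0.5602, -0.0682, 0.0619]
wrist_force: [-0.3, 2.4, 1.5]
clock: 24.52
eef_pos: [0.5599, -0.0724, 0.0619]
wrist_force: [1.0, 1.6, 1.4]
clock: 25.15
eef_pos: [0.5598, -0.0764, 0.0619]
wrist_force: [1.1, 1.8, 1.1]
```

```bash
for i in 1 2 3; do python3 -m crank '{"xyz":[[0,0.5,0],[0,1,0],[0,1,0]],"spin":[0,0,0],"grip":[-1,-1,-1]}' 20|grep -E "pos|force"; done
```

```text
eef_pos: [0.5598, -0.0772, 0.0619]
wrist_force: [0.2, 2.2, 1.4]
eef_pos: [0.5597, -0.0782, 0.0619]
wrist_force: [0.8, 1.7, 0.8]
eef_pos: [0.5596, -0.0793, 0.0619]
wrist_force: [0.3, 2.3, 0.7]
```

```bash
for i in 1 2 3; do python3 -m crank '{"xyz":[[0,0.5,0],[0,1,0],[0,1,0]],"spin":[0,0,0],"grip":[-1,-1,-1]}' 20|grep -E "pos|force"; done
```

```text
eef_pos: [0.5597, -0.0796, 0.0619]
wrist_force: [0.1, 7.0, 1.6]
eef_pos: [0.5596, -0.0797, 0.0619]
wrist_force: [0.1, 11.1, 3.4]
eef_pos: [0.5597, -0.0798, 0.0619]
wrist_force: [-0.9, 15.1, 4.3]
```

The force rose at TCP y = -0.0797. The gripper body had already been 0.6 mm deeper without touching the head, so this contact is the stop. Next I'll back off and check.

```bash
python3 -m crank '{"xyz":[[0,-5,0],[0,-15,0],[0,-50,-10],[0,-100,-40],[0,-150,-80],[0,-200,-120],[0,-250,-150],[0,-300,-180],[0,-320,-180],[0,-320,-180]],"spin":[0,0,0,0,0,0,0,0,0,0],"grip":[-1,-1,-1,-1,-1,-1,-1,-1,-1,-1]}' 20; python3 -m crank '{"xyz":[[-50,0,0],[-100,0,0],[-150,0,0],[-200,0,0],[-200,0,0]],"spin":[0,0,0,0,0],"grip":[-1,-1,-1,-1,-1]}'
python3 - <<'E'
from h import *
s=eyes.get_image("scene");crop(s,"s22",255,190,325,270,9);cv2.imwrite("pics/sf.png",s["color"][:,:,::-1])
d=eyes.get_image("top");cv2.imwrite("pics/tf.png",d["color"][:,:,::-1])
E
```

```text
clock: 28.65
eef_pos: [0.5746, 0.2385, 0.241]
orientation: [[0.999, -0.047, -0.001], [-0.047, -0.999, -0.001], [-0.001, 0.001, -1.0]]
wrist_force: [-1.0, -1.4, -0.5]
grip_width: -0.0002
clock: 29.28
eef_pos: [0.3729, 0.246, 0.2413]
orientation: [[0.999, -0.048, -0.002], [-0.048, -0.999, -0.0], [-0.002, 0.0, -1.0]]
wrist_force: [-0.2, -0.2, 0.6]
grip_width: -0.0001
```

View pics/s22.png

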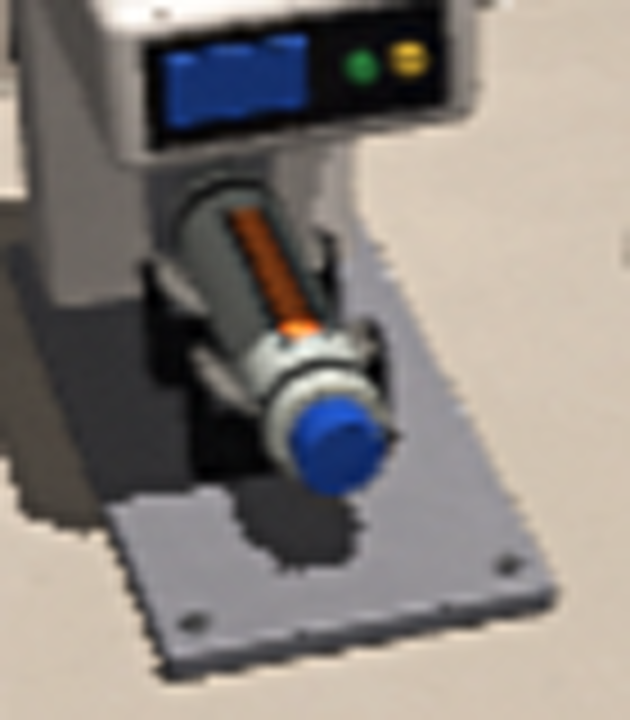

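View pics/tf.png

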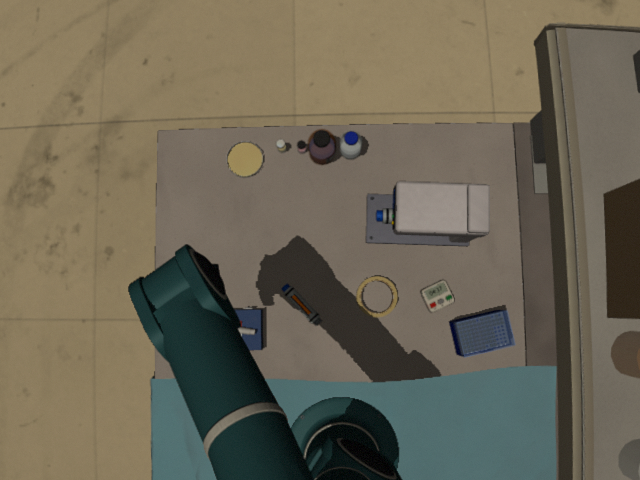

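Run:
```python
from h import *
s=eyes.get_image("scene");d=eyes.get_image("top")
crop(d,"t22",355,190,415,250,10)
a=np.radians(-92.8);ex=np.array([np.cos(a),np.sin(a),0]);ey=np.array([-ex[1],ex[0],0]);Z=np.array([0,0,1])
c=np.array([.553,-.171,.056])
k=lambda P:((proj(s,P)-[255,190])*9).round(0).tolist()
print("cap face centre",k([c-.08*ex]))
th=np.linspace(0,6.283,100)
q=np.array(k([c-.08*ex+.0135*(np.cos(t)*ey+np.sin(t)*Z) for t in th]));print(q.min(0),q.max(0))
for t in(-15,-10,-5,0,5,10,15):
  b=np.radians(t);r=.018*(np.cos(b)*Z+np.sin(b)*ey); print(t,k([c-.038*ex+r,c+.038*ex+r]))
hsv=cv2.cvtColor(s["color"],cv2.COLOR_RGB2HSV)
cap=(hsv[...,0]>105)&(hsv[...,0]<130)&(hsv[...,1]>120)&(hsv[...,2]>60);cap[:230]=0;cap[250:]=0;cap[:,:280]=0;cap[:,305:]=0
ys,xs=np.nonzero(cap);print("cap",(np.array([xs.min()-.0,ys.min(),xs.max()+1,ys.max()+1])-[255,190,255,190])*9)
print(((proj(d,[c-.08*ex,c-.08*ex+.0135*Z,c-.1*ex-[0,0,.044]])-[355,190])*10).round())
```

```text
cap face centre [[344.0, 445.0]]
[299. 406.] [389. 485.]
-15 [[320.0, 321.0], [259.0, 199.0]]
-10 [[315.0, 320.0], [254.0, 199.0]]
-5 [[310.0, 321.0], [249.0, 199.0]]
0 [[305.0, 321.0], [244.0, 200.0]]
5 [[300.0, 322.0], [239.0, 201.0]]
10 [[295.0, 324.0], [235.0, 202.0]]
15 [[290.0, 326.0], [230.0, 204.0]]
cap [288. 396. 387. 495.]
[[207. 255.]
 [212. 247.]
 [110. 280.]]
```

View pics/t22.png

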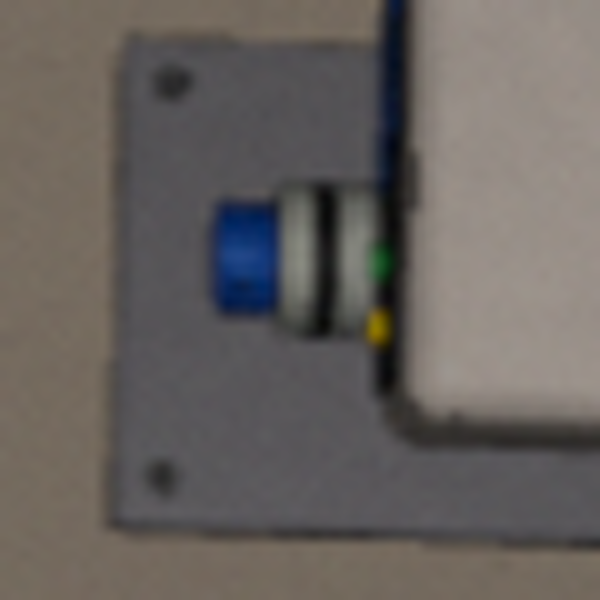

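```bash
python3 -c "
from workcell import workorder
print(workorder.sign_off())"
```

```text
the job is handed in; nothing more can be done
None
```

I rolled the large cartridge on the bench inside the half-open jaws until its orange window faced up. Next I gripped it by the blue end fitting, laid it in the two V saddles and let go. I then pushed it home with the shut fingers and handed it in at about 29 s of robot time; the hand-in gave no verdict.

- **Fully home:** the push stayed near 2 N, then rose to about 15 N with the tool stopped. The gripper body had already been 0.6 mm deeper without touching the head, so I took this as the red stop. In the top view, the distance from the reader's front edge to the blue end matches the home position to within about 1 mm.
- **Window and seat:** on the bench, before I gripped it, the window was within about 5° of up. In the saddles it measures within about 5°. The cartridge lies level in both saddles.
- **Bystanders and robot:** nothing else looks moved in the last top view, though the arm hides part of the marker and its box. The gripper is empty and well clear.
- **Disagreements:** the scene camera put points 1–2 pixels (a few mm) lower than the top camera did. I relied on contact and relative distances for the final fit. The cartridge may have drooped a few degrees while held by its end; it levelled in the saddles.

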